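Open a tight tasting jar in the counter brace

TASK

Set the square glass tasting jar upright and fully down into the square pocket of the wooden brace, which keeps it from turning, with its metal screw cap still on. Then unscrew the cap counter-clockwise until it lets go, lift it straight off and finish still holding it level about two centimetres clear above the jar's mouth; the jar stays fully down in the brace. Do not open the jar anywhere else, do not tip it over, and leave the other things on the counter where they are.

Things in the scene. Friction and masses are not known exactly. Their poses are not given: they have to be found in the camera images.
- jar: loose square glass jar of sweets, 0.25 to 0.5 kg. Body 60x60 mm, upright sides up to 52 mm, rounded to 58 mm, sloping in to a round neck 40 mm across at height 66 mm. Origin: centre of its underside; z up; x, y normal to its flat sides. Fits the brace any of four ways round. May be lifted and carried by its tight cap. Free on the counter it would turn with the cap
- jar_mouth (a point): centre of the jar's mouth, 100 mm above its underside, axes as the jar's; a sprung black rubber seal on it pushes the cap up with about 20 N, and up to 3 mm higher once the cap is free
- cap: round knurled aluminium screw cap, 58 mm across, 28 mm high, 60 g, flat top with a short dark pointer line along its +x, loose body screwed onto the jar. Origin: centre of its skirt's lower edge, at first about 80 mm above the jar's underside (cap top 108 mm; 14 mm free under the skirt). Turning it takes about 0.3 N m. Lifted before it lets go, it brings the jar along
- cap_skirt (a point): the cap's origin and axes, here for its thread: it starts with its x axis 0.85 to 1.25 rad clockwise from above of the jar's x axis. Turned counter-clockwise it lets go about 0.3 rad before the two x axes line up, then lifts straight off; a hard stop comes about 0.13 rad past that line. It rises about 1 mm on the way; turning at constant height also works
- brace: dark wooden block 112x112 mm, 36 mm high, screwed to the counter at any place and angle, with a square pocket from above, 64x64 mm, its mouth widened by a 4 mm chamfer. Origin: centre of its underside; x and y along its sides and the pocket's sides
- brace_seat (a point): centre of the pocket's floor, 8 mm above the counter (pocket 28 mm deep), axes as the brace's; the jar's underside comes here
- mini_jar: small round white jar with a flat grey lid, 62 mm across, 78 mm high; a bystander near the middle of the work. Origin: centre of its underside
- bear_a: brown moulded bear, 57x55x71 mm, a bystander nearest the robot. Origin: centre of its underside
- bear_b: dark moulded bear, 57x55x71 mm, a bystander behind the work. Origin: centre of its underside
- gift: gift box with a ribbon, 69x89x57 mm, a bystander behind the work. Origin: centre of its underside
- bar: wrapped flat bar, 55x117x9 mm, a bystander at the left. Origin: centre of its underside
Mind the look-alikes: they are no part of the job. There is more than one size of the cap; the job needs the middle-sized.

How it is judged:
By the outcome, as a careful person would: the job done as asked, in the order asked, and still so for the second after the job is handed in, while the arm keeps its last pose, push and grip.
It also fails if it takes over 45 s, if anything falls off the work surface, if the arm or the gripper's body presses on something with over 40 N, if the wrist force passes 120 N, or if a joint passes its speed limit or range.

ROBOT

A 6-joint arm with a two-finger parallel gripper is mounted at the origin on a cart in front of the work surface, level with it; the furniture and walls round the work are solid. World frame = base frame: x ahead of the robot, y to its left, z up, the work surface at z = 0. Lengths are in m, angles in degrees, forces in N, time in s.
With the tool pointing down it reaches from about 0.325 to 0.85 m from the base axis. Payload 4.4 kg.
Tool frame: the origin (TCP) lies at the very end of the fingers, on their centre line; the grasp point (between the pads) lies 19 mm behind it; z points along the fingers, y is the line along which they close (so a half turn about z gives the same grasp; the last joint's range is limited). The gripper opens to 94 mm and grips with 3 to 60 N. Pads are 16 mm wide; open, the fingers measure 119 mm over their backs; the gripper's body (75 mm by 177 mm) begins 78 mm behind the grasp point.
Start: joints at [67.924, 11.837, 88.321, -0, 79.842, -8.623], TCP at [0.134, 0.559, 0.205] pointing down, gripper open.
Joint ranges: [-156.59, 156.59], [-49.26, 127.26], [12.9, 141.05], [-63.56, 243.56], [4.71, 150.69], [-161.64, 161.64]. Speed limits (degrees/s): [159.86, 159.86, 180, 180, 180, 180].

INTERFACE

Orientations are given as a 3x3 rotation matrix whose columns are the frame's x, y, z axes.
In Python, from rig import * gives the robot as it stands. The module is installed in compiled form; this text tells all that it offers.
- The arm moves only by the tool play_rows, never from a script. Its arguments are lists of equal length, an entry for each row: "translation": the shift along the tool's x, y, z in m, a list of three; "rot": the turn, a rotation vector about the tool's x, y, z in rad, a list of three; "claw": the finger opening in m, from 0 to 0.094. In form: {"translation": [[dx, dy, dz], ...], "rot": [[rx, ry, rz], ...], "claw": [claw, ...]}. A call has 1 to 5 rows; each row shifts and turns the commanded pose from where the row before left it, along the tool's axes as they then stand; what a row does not reach is not made up. A row lasts 1/12 s, in which the tool goes at most 41.7 mm and 7.16 degrees, less where a joint would pass 70% of its speed; a pose out of reach is approached as far as the arm can. A call is refused whole if a number of a shift passes 0.0417 or a number of a turn 0.125, either way. A call with a gripper value outside its range is refused whole. The fingers move at their own pace and stop on an object; the grip force is fixed at half the most. Time passes only in rows, so rows that do not move let the fingers close. It gives the time, the measured TCP pose, the force, the opening and the grip force at its end, in the units of the state.
- get_obs(): the state, without advancing time (a new reading comes with each control period).
- get_image(name): name is "scene" or "top" or "wrist"; returns a dict with "pixels" (400x640x3 uint8, blue, green, red), "z_map" (400x640 float32, m along the optical axis (not along the pixel's ray), 0 where there is no reading), "K" (3x3 intrinsics, pixels), "rvec" (rotation vector, rad) and "tvec" (3), from world to camera coordinates, as OpenCV has them. Camera axes: x right, y down, z forward; pixel columns grow to the right and rows downward; lengths in m; the calibration is good to about 2 mm. A picture is of the moment at which its call begins.
- finish_job(): hands the job in; it is judged then, once.
Trained networks look in a picture, given as the dict that the camera call returned (one of the last four; its "shot" number tells which), for a name from the list of things; names that differ only in an ending like _2 or _b are one class to them, and where a whole thing is asked for, a point or a joint stands for the part that bears it (a point fixed in the world has none). Each returns a list of dicts, best first, with "conf" (0 to 1); they miss things now and then, are a little off and sometimes report something else, mostly with a low value. They report only what shows in the picture. A call takes as long as a camera call. They do not tell look-alikes from the thing itself.
- silhouettes(label, picture): "mask" (400x640 bool, what is visible of it) and "rect" ([left, top, width, height] in pixels, round what is visible of it).
- mark_of(label, picture): "xy" ([column, row] in pixels: a listed point, or the origin of a listed thing).
The state is a dict: "time": time; "joint_positions": joint angles; "dq": joint speeds; "joint_torque": joint torques, N m; "tcp_pos": TCP position; "ee_rot": TCP orientation; "wrist_force": force on the tool from outside, world axes, zero at the start; "ft_torque": the same for the moment, N m; "finger_gap": finger opening in m; "grasp_force": force on a finger pad.
Only numpy, scipy, OpenCV 4.12 (cv2) and the standard library are available. Lean on these libraries where they do the work, as an engineer would, in place of code of your own. Each camera call takes 0.05 s, during which the arm holds its last target. There are 200 camera calls.

## Working session

There is one attempt and no reset: what is moved stays moved. The work goes in short steps, Python scripts to look and compute and a tool call to move; the robot and the scene stay as the last step left them, time stands still between calls to the robot, and variables do not carry over. Pictures are saved under pics/ and viewed, at most 10 in all, crops included, and the job is handed in when it is done.

Besides the shell and the picture viewer there is one more tool, called after "Call:" in YAML: its name, and indented under it one key for each argument. play_rows: Moves the arm, as the interface text tells. Its arguments: {"type":"object","properties":{"translation":{"type":"array","items":{"type":"array","items":{"type":"number"}}},"rot":{"type":"array","items":{"type":"array","items":{"type":"number"}}},"claw":{"type":"array","items":{"type":"number"}}},"required":["translation","rot","claw"]}

```bash
mkdir -p pics
cat > h.py <<'E'
from rig import *
import numpy as np, cv2
def cam(im):
    R,_=cv2.Rodrigues(np.array(im["rvec"],float)); return R,np.array(im["tvec"],float).ravel(),np.array(im["K"],float)
def cloud(im):
    R,t,K=cam(im); z=im["z_map"]; v,u=np.mgrid[0:400,0:640]
    p=np.stack([(u-K[0,2])/K[0,0]*z,(v-K[1,2])/K[1,1]*z,z],-1)
    w=(p-t)@R; w[z<=0]=np.nan; return w
def ray_at(im,uv,h):
    R,t,K=cam(im); d=R.T@np.linalg.inv(K)@np.array([uv[0],uv[1],1.]); c=-R.T@t
    return c+d*(h-c[2])/d[2]
def proj(im,P):
    return cv2.projectPoints(np.array(P,float).reshape(-1,3),np.array(im["rvec"],float),np.array(im["tvec"],float),np.array(im["K"],float),None)[0].reshape(-1,2)
E
python3 - <<'E'
from h import *
o=get_obs(); print(o["tcp_pos"],o["ee_rot"],o["time"],o["finger_gap"])
for n in ["top","scene"]:
    im=get_image(n); cv2.imwrite(f"pics/{n}1.png",im["pixels"]); w=cloud(im)
    R,t,K=cam(im); print(n,"cam at",(-R.T@t).round(3))
    for l in ["jar","cap","brace","mini_jar","bear_a","gift","bar"]:
        for s in silhouettes(l,im)[:4]:
            p=w[s["mask"]]; p=p[~np.isnan(p[:,0])]
            if len(p): print(l,round(s["conf"],2),s["rect"],"med",np.median(p,0).round(3),"zmax",np.percentile(p[:,2],98).round(3),"ext",np.ptp(p,0).round(3))
    for l in ["jar_mouth","cap_skirt","brace_seat"]:
        print(l,[(round(m["conf"],2),np.round(m["xy"],1)) for m in mark_of(l,im)[:3]])
E
```

```text
[0.13348381 0.55846196 0.20429334] [[-9.72558938e-01  2.32654995e-01 -8.74528427e-04]
 [ 2.32656358e-01  9.72556736e-01 -2.10118646e-03]
 [ 3.61676987e-04 -2.24699227e-03 -9.99997410e-01]] 0.0 0.09402415806224032
top cam at [0.467 0.089 1.215]
jar 0.72 [254.4, 210.6, 25.0, 13.0] med [0.549 0.213 0.056] zmax 0.096 ext [0.032 0.067 0.109]
cap 0.96 [317.5, 213.6, 31.9, 33.6] med [0.529 0.06  0.039] zmax 0.044 ext [0.079 0.081 0.047]
cap 0.86 [246.8, 195.3, 29.7, 24.2] med [0.575 0.223 0.109] zmax 0.114 ext [0.071 0.074 0.119]
cap 0.51 [285.2, 234.2, 14.4, 16.2] med [0.495 0.156 0.019] zmax 0.024 ext [0.033 0.033 0.012]
brace 0.95 [386.3, 205.3, 60.0, 56.4] med [ 0.524 -0.158  0.035] zmax 0.041 ext [0.142 0.143 0.047]
mini_jar 0.95 [346.2, 168.7, 25.8, 26.7] med [ 0.645 -0.004  0.078] zmax 0.083 ext [0.074 0.059 0.088]
bear_a 0.85 [386.9, 145.8, 22.0, 25.2] med [ 0.707 -0.1    0.041] zmax 0.072 ext [0.062 0.053 0.077]
bear_a 0.77 [343.4, 266.5, 22.6, 25.5] med [ 0.403 -0.003  0.041] zmax 0.071 ext [0.06  0.058 0.077]
gift 0.94 [266.9, 135.1, 39.3, 31.4] med [0.729 0.172 0.047] zmax 0.057
[... 986 characters left out ...]
 26.7] med [0.398 0.01  0.037] zmax 0.067 ext [0.062 0.106 0.072]
bear_a 0.53 [295.7, 145.2, 16.3, 25.3] med [ 0.708 -0.088  0.039] zmax 0.065 ext [0.04  0.048 0.062]
gift 0.94 [216.8, 200.8, 40.9, 44.0] med [0.723 0.189 0.043] zmax 0.053 ext [0.111 0.129 0.06 ]
bar 0.51 [297.0, 167.0, 25.0, 37.0] med [0.641 0.014 0.061] zmax 0.078 ext [0.11  0.109 0.083]
bar 0.2 [273.7, 225.0, 25.1, 29.1] med [0.569 0.235 0.106] zmax 0.109 ext [0.09  0.141 0.114]
jar_mouth [(0.96, array([282.7, 239.1]))]
cap_skirt [(0.64, array([334. , 261.6])), (0.6, array([287. , 242.4])), (0.57, array([337.4, 226. ]))]
brace_seat [(0.89, array([376.3, 176.2])), (0.6, array([287.8, 245.5])), (0.53, array([316.6, 343.9]))]
```

View pics/top1.png

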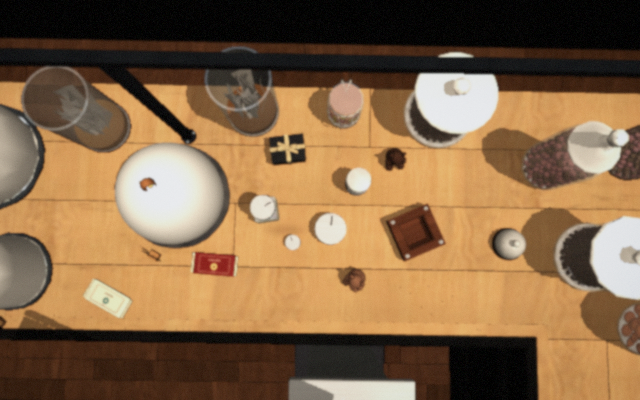

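View pics/scene1.png

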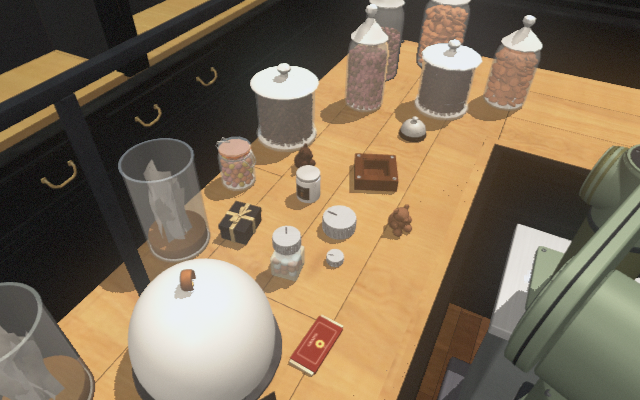

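The top view shows the tall jar with its cap at about (263,208). The loose big cap is at (330,229), the small cap at (291,241) and the brace at (416,232), and a large dome at (170,195) stands close to the jar. Next I'll measure these, including the dome's clearance.

Run:
```python
from h import *
for n in ["top","scene"]:
    im=get_image(n); w=cloud(im); x,y,z=w[...,0],w[...,1],w[...,2]
    m=(np.hypot(x-.57,y-.225)<.06)&(z>.1)&(z<.12)
    c,r=cv2.minEnclosingCircle(w[m][:,:2].astype(np.float32)); print(n,"captop",m.sum(),np.round(c,4),round(r,4),np.median(w[m],0).round(4))
    # brace rim
    m=(abs(x-.52)<.09)&(abs(y+.155)<.09)&(z>.028)&(z<.044)
    rr=cv2.minAreaRect(w[m][:,:2].astype(np.float32)); print("brace",m.sum(),rr,np.median(w[m][:,2]))
    m=(abs(x-.52)<.03)&(abs(y+.155)<.03)&(z<.02); print("floor",m.sum(),np.median(w[m],0).round(4))
    m=(x>.4)&(x<.75)&(y>.27)&(y<.55)&(z>.06)
    p=w[m]; print("dome",p.min(0).round(3),p.max(0).round(3))
    for h in (.08,.12,.16,.2,.24):
        q=p[abs(p[:,2]-h)<.015]; 
        if len(q): print(h,q.min(0).round(3),q.max(0).round(3))
    cv2.imwrite(f"pics/{n}_crop.png",cv2.resize(im["pixels"][180:270,230:330] if n=="top" else im["pixels"][215:295,250:350],None,fx=6,fy=6,interpolation=cv2.INTER_CUBIC))
```

```text
top captop 470 [0.575 0.225] 0.0297 [0.5746 0.2245 0.1093]
brace 1367 ((0.5248302221298218, -0.1578112542629242), (0.11199232190847397, 0.11332366615533829), 23.649127960205078) 0.03698781833263872
floor 450 [ 0.5235 -0.1573  0.0092]
dome [0.466 0.333 0.06 ] [0.73  0.55  0.236]
0.08 [0.486 0.334 0.065] [0.73  0.531 0.095]
0.12 [0.493 0.34  0.105] [0.726 0.549 0.135]
0.16 [0.51  0.358 0.145] [0.71  0.55  0.175]
0.2 [0.548 0.394 0.185] [0.673 0.52  0.215]
0.24 [0.598 0.444 0.225] [0.622 0.471 0.236]
scene captop 530 [0.5739 0.2274] 0.0302 [0.5724 0.2302 0.1069]
brace 854 ((0.5241717100143433, -0.1560928225517273), (0.11085665971040726, 0.11905746161937714), 24.001148223876953) 0.034423355205358455
floor 144 [ 0.5305 -0.1699  0.0069]
dome [0.484 0.354 0.06 ] [0.711 0.55  0.234]
0.08 [0.484 0.358 0.065] [0.543 0.55  0.095]
0.12 [0.489 0.354 0.105] [0.711 0.55  0.135]
0.16 [0.51  0.362 0.145] [0.706 0.55  0.175]
0.2 [0.549 0.403 0.185] [0.667 0.518 0.215]
0.24 [0.595 0.45  0.225] [0.618 0.475 0.234]
```

View pics/top_crop.png

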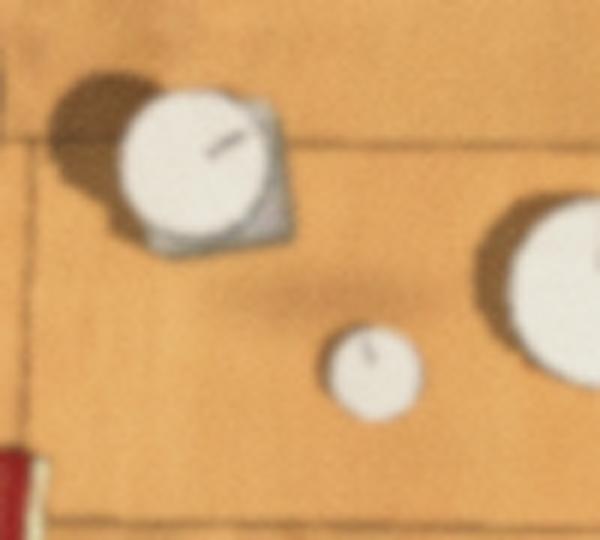

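The crop shows the jar cap's pointer running from (208,155) to (242,133), about −57° in the world frame, and the jar's sides at about +7°. That gives an offset of about 1.1 rad, inside the stated range. The cap centre is about (0.575, 0.226) and the brace about (0.5245, −0.157) at 23.7°. I'll move above the jar now.

Call:
play_rows:
  translation:
    - [-0.034, -0.015, -0.012]
    - [-0.034, -0.015, -0.012]
    - [-0.034, -0.015, -0.012]
    - [-0.034, -0.015, -0.012]
    - [-0.034, -0.015, -0.012]
  rot:
    - [0, 0, 0]
    - [0, 0, 0]
    - [0, 0, 0]
    - [0, 0, 0]
    - [0, 0, 0]
  claw: [0.094, 0.094, 0.094, 0.094, 0.094]

```text
time: 1.62
tcp_pos: [0.2826, 0.4456, 0.2661]
ee_rot: [[-0.973, 0.232, 0.0], [0.232, 0.973, 0.0], [-0.0, 0.0, -1.0]]
wrist_force: [0.3, 0.6, 0.1]
finger_gap: 0.094
grasp_force: 0.0
```

Call:
play_rows:
  translation:
    - [-0.034, -0.015, -0.004]
    - [-0.034, -0.015, -0.004]
    - [-0.034, -0.015, -0.004]
    - [-0.034, -0.015, -0.004]
    - [-0.034, -0.015, -0.004]
  rot:
    - [0, 0, 0]
    - [0, 0, 0]
    - [0, 0, 0]
    - [0, 0, 0]
    - [0, 0, 0]
  claw: [0.094, 0.094, 0.094, 0.094, 0.094]

```text
time: 2.03
tcp_pos: [0.4308, 0.3329, 0.2859]
ee_rot: [[-0.973, 0.233, 0.0], [0.233, 0.973, 0.0], [-0.0, 0.0, -1.0]]
wrist_force: [0.8, 0.1, -0.5]
finger_gap: 0.094
grasp_force: 0.0
```

Call:
play_rows:
  translation:
    - [-0.034, -0.015, 0]
    - [-0.034, -0.015, 0]
    - [-0.034, -0.015, 0]
    - [-0.034, -0.015, 0]
    - [-0.034, -0.015, 0]
  rot:
    - [0, 0, 0]
    - [0, 0, 0]
    - [0, 0, 0]
    - [0, 0, 0]
    - [0, 0, 0]
  claw: [0.094, 0.094, 0.094, 0.094, 0.094]

```text
time: 2.45
tcp_pos: [0.5787, 0.2204, 0.2855]
ee_rot: [[-0.973, 0.233, 0.0], [0.233, 0.973, 0.0], [-0.0, 0.0, -1.0]]
wrist_force: [-0.3, 0.2, -0.3]
finger_gap: 0.0942
grasp_force: 0.0
```

Call:
play_rows:
  translation:
    - [0, 0, 0]
    - [0, 0, 0]
    - [0, 0, 0]
    - [0, 0, 0]
    - [0, 0, 0]
  rot:
    - [0, 0, 0.12]
    - [0, 0, 0.12]
    - [0, 0, 0.12]
    - [0, 0, 0.12]
    - [0, 0, 0.12]
  claw: [0.094, 0.094, 0.094, 0.094, 0.094]

```text
time: 2.87
tcp_pos: [0.5776, 0.2215, 0.2852]
ee_rot: [[-0.667, 0.745, -0.0], [0.745, 0.667, -0.0], [0.0, -0.0, -1.0]]
wrist_force: [-1.3, -0.5, 0.4]
finger_gap: 0.094
grasp_force: 0.0
```

Call:
play_rows:
  translation:
    - [0, 0, 0]
    - [0, 0, 0]
    - [0, 0, 0]
    - [0, 0, 0]
  rot:
    - [0, 0, 0.12]
    - [0, 0, 0.12]
    - [0, 0, 0.12]
    - [0, 0, 0]
  claw: [0.094, 0.094, 0.094, 0.094]

```text
time: 3.2
tcp_pos: [0.5775, 0.2217, 0.2854]
ee_rot: [[-0.365, 0.931, -0.0], [0.931, 0.365, -0.0], [0.0, -0.0, -1.0]]
wrist_force: [0.3, -0.0, 0.3]
finger_gap: 0.0944
grasp_force: 0.0
```

```bash
cat >> h.py <<'E'
def plan(tx,ty,tz,th):
    "tool-frame shift and turn to reach TCP tx,ty,tz with closing axis at yaw th (deg), from the measured pose"
    o=get_obs(); R=np.array(o["ee_rot"]); p=np.array(o["tcp_pos"])
    cur=np.degrees(np.arctan2(R[1,1],R[0,1]))
    d=R.T@(np.array([tx,ty,tz])-p); 
    print("t",round(o["time"],2),"pos",p.round(4),"yaw",cur.round(2),"tilt",R[:2,2].round(4),"shift(tool)",d.round(4),"rz",np.radians(cur-th).round(4),"gap",round(o["finger_gap"],4),"F",np.round(o["wrist_force"],1),"grip",np.round(o["grasp_force"],1),"q",np.round(o["joint_positions"],1))
E
python3 - <<'E'
from h import *
plan(.575,.2255,.18,21)
im=get_image("wrist"); cv2.imwrite("pics/w1.png",im["pixels"]); R,t,K=cam(im); print((-R.T@t).round(3), K[0,0])
w=cloud(im); x,y,z=w[...,0],w[...,1],w[...,2]
m=(np.hypot(x-.57,y-.225)<.06)&(z>.1)&(z<.12)
print(m.sum()); c,r=cv2.minEnclosingCircle(w[m][:,:2].astype(np.float32)); print(np.round(c,4),round(r,4),np.median(w[m],0).round(4))
E
```

```text
t 3.2 pos [0.5775 0.2217 0.2854] yaw 21.43 tilt [-0.0001 -0.    ] shift(tool) [ 0.0044 -0.0009  0.1054] rz 0.0075 gap 0.0944 F [ 0.3 -0.   0.3] grip 0.0 q [13.  14.4 75.8 -0.  89.8 -8.4]
[0.55  0.291 0.463] 356.57404133910717
2523
[0.5743 0.2268] 0.0297 [0.5742 0.2274 0.1068]
```

View pics/w1.png

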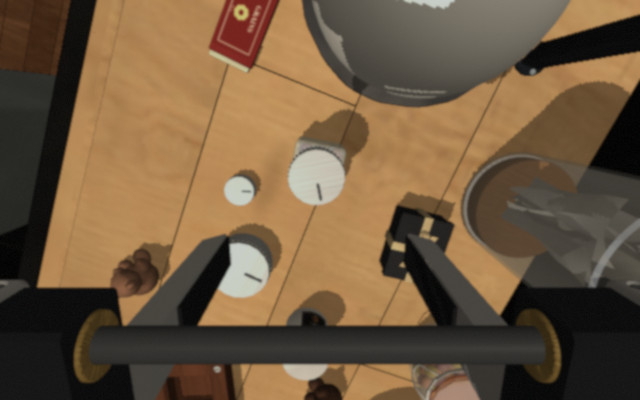

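The wrist view shows the jar's cap at (317,177) with its pointer, the jar's body just above it at about (320,150), the dome's rim at the top, and the big and small caps at (243,268) and (240,190). I'll refine the jar's yaw from this view.

Run:
```python
from h import *
im=get_image("wrist")
c=im["pixels"][130:215,270:365]; cv2.imwrite("pics/w1c.png",cv2.resize(c,None,fx=7,fy=7,interpolation=cv2.INTER_CUBIC))
for s in silhouettes("jar",im)[:2]: print(s["conf"],s["rect"])
# pointer: dark pixels inside cap top
w=cloud(im); m=(np.hypot(w[...,0]-.5743,w[...,1]-.2268)<.026)&(w[...,2]>.1)
g=cv2.cvtColor(im["pixels"],cv2.COLOR_BGR2GRAY); d=m&(g<140); v,u=np.nonzero(d)
P=np.array([ray_at(im,a,.108)[:2] for a in zip(u,v)]); q=P-P.mean(0); e=np.linalg.svd(q)[2][0]; e*=np.sign(e@(P.mean(0)-[.5743,.2268]))
print("pointer",len(P),np.degrees(np.arctan2(e[1],e[0])))
R,t,K=cam(im)
# predicted jar outline for a few yaws at z=.05 top edge & z=0
for th in (3,7,11):
    a=np.radians(th); cs=[[.5743+.03*(i*np.cos(a)-j*np.sin(a)),.2268+.03*(i*np.sin(a)+j*np.cos(a)),.055] for i,j in((1,1),(-1,1),(-1,-1),(1,-1))]
    print(th,(7*(proj(im,cs)-[270,130])).round(0).tolist())
```

```text
0.84 [295.8, 138.9, 49.2, 19.4]
0.31 [287.6, 145.1, 59.0, 58.7]
pointer 5924 -157.86398785963272
3 [[553.0, 154.0], [204.0, 35.0], [93.0, 380.0], [432.0, 491.0]]
7 [[545.0, 138.0], [188.0, 44.0], [102.0, 395.0], [447.0, 483.0]]
11 [[536.0, 123.0], [172.0, 53.0], [111.0, 409.0], [462.0, 474.0]]
```

View pics/w1c.png

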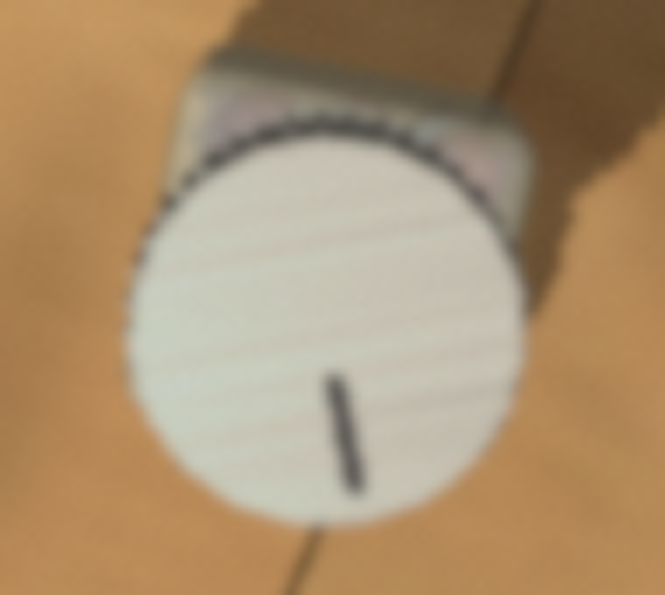

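The near edge of the jar's shoulder runs from (205,70) to (515,140), which puts the jar's yaw at about 8.5°. The pointer runs from (333,380) to (355,490), about −57°, so the offset is about 65°. I'll descend over the cap.

Call:
play_rows:
  translation:
    - [0.0056, -0.001, 0.04]
    - [0, 0, 0.04]
    - [0, 0, 0.04]
    - [0, 0, 0.03]
    - [0, 0, 0]
  rot:
    - [0, 0, 0]
    - [0, 0, 0]
    - [0, 0, 0]
    - [0, 0, 0]
    - [0, 0, 0]
  claw: [0.094, 0.094, 0.094, 0.094, 0.094]

```text
time: 3.77
tcp_pos: [0.5683, 0.2251, 0.1271]
ee_rot: [[-0.369, 0.929, -0.015], [0.929, 0.369, -0.004], [0.002, -0.016, -1.0]]
wrist_force: [-2.1, -0.9, -0.9]
finger_gap: 0.0942
grasp_force: 0.0
```

Call:
play_rows:
  translation:
    - [0, 0, 0.02]
    - [0, 0, 0.02]
    - [0, 0, 0.02]
    - [0, 0, 0]
    - [0, 0, 0]
  rot:
    - [0, 0, 0]
    - [0, 0, 0]
    - [0, 0, 0]
    - [0, 0, 0]
    - [0, 0, 0]
  claw: [0.094, 0.094, 0.094, 0.094, 0.094]

```text
time: 4.18
tcp_pos: [0.5747, 0.2266, 0.0762]
ee_rot: [[-0.368, 0.93, -0.0], [0.93, 0.368, -0.0], [0.0, -0.0, -1.0]]
wrist_force: [0.3, 0.1, 1.5]
finger_gap: 0.0938
grasp_force: 0.0
```

Call:
play_rows:
  translation:
    - [0, 0, 0]
    - [0, 0, 0]
    - [0, 0, 0]
    - [0, 0, 0]
    - [0, 0, 0]
  rot:
    - [0, 0, 0]
    - [0, 0, 0]
    - [0, 0, 0]
    - [0, 0, 0]
    - [0, 0, 0]
  claw: [0.075, 0.065, 0.058, 0.052, 0.05]

```text
time: 4.6
tcp_pos: [0.575, 0.2267, 0.0764]
ee_rot: [[-0.367, 0.93, 0.001], [0.93, 0.367, 0.0], [-0.0, 0.001, -1.0]]
wrist_force: [0.9, 0.1, -0.1]
finger_gap: 0.0641
grasp_force: 0.0
```

Call:
play_rows:
  translation:
    - [0, 0, 0]
    - [0, 0, 0]
    - [0, 0, 0]
    - [0, 0, 0]
    - [0, 0, 0]
  rot:
    - [0, 0, 0]
    - [0, 0, 0]
    - [0, 0, 0]
    - [0, 0, 0]
    - [0, 0, 0]
  claw: [0.045, 0.045, 0.045, 0.045, 0.045]

```text
time: 5.02
tcp_pos: [0.5747, 0.2267, 0.0759]
ee_rot: [[-0.367, 0.93, 0.001], [0.93, 0.367, 0.0], [-0.0, 0.001, -1.0]]
wrist_force: [-0.5, -0.0, 3.7]
finger_gap: 0.0575
grasp_force: 30.0
```

Call:
play_rows:
  translation:
    - [0, 0, -0.01]
    - [0, 0, -0.02]
    - [0, 0, -0.03]
    - [0, 0, -0.03]
    - [0, 0, -0.03]
  rot:
    - [0, 0, 0]
    - [0, 0, 0]
    - [0, 0, 0]
    - [0, 0, 0]
    - [0, 0, 0]
  claw: [0.045, 0.045, 0.045, 0.045, 0.045]

```text
time: 5.43
tcp_pos: [0.573, 0.2262, 0.1951]
ee_rot: [[-0.367, 0.93, -0.004], [0.93, 0.367, -0.001], [0.0, -0.004, -1.0]]
wrist_force: [0.9, -0.0, -3.5]
finger_gap: 0.0577
grasp_force: 30.0
```

Call:
play_rows:
  translation:
    - [0, 0, -0.005]
    - [0, 0, 0]
    - [0, 0, 0]
  rot:
    - [0, 0, 0]
    - [0, 0, 0]
    - [0, 0, 0]
  claw: [0.045, 0.045, 0.045]

```text
time: 5.68
tcp_pos: [0.5733, 0.2262, 0.1986]
ee_rot: [[-0.367, 0.93, -0.003], [0.93, 0.367, -0.001], [0.0, -0.003, -1.0]]
wrist_force: [-1.2, -0.3, -3.9]
finger_gap: 0.0575
grasp_force: 30.0
```

Run:
```python
from h import *
plan(.5245,-.157,.201,21.5)
im=get_image("wrist"); 
c=im["pixels"][130:260,240:400]; cv2.imwrite("pics/w2c.png",cv2.resize(c,None,fx=4.5,fy=4.5,interpolation=cv2.INTER_CUBIC))
o=get_obs(); c0=np.array(o["tcp_pos"]); zb=c0[2]-.0759
for th in (4,8,12):
    a=np.radians(th); cs=[[c0[0]+.03*(i*np.cos(a)-j*np.sin(a)),c0[1]+.03*(i*np.sin(a)+j*np.cos(a)),zb+h] for h in (0,.052) for i,j in((1,1),(-1,1),(-1,-1),(1,-1))]
    print(th,(4.5*(proj(im,cs)-[240,130])).round(0).tolist())
```

```text
t 5.68 pos [0.5733 0.2262 0.1986] yaw 21.54 tilt [-0.0028 -0.0008] shift(tool) [-0.3386 -0.1861 -0.002 ] rz 0.0008 gap 0.0575 F [-1.2 -0.3 -3.9] grip 30.0 q [13.5 17.2 82.5 -0.  80.5 -8. ]
4 [[573.0, 246.0], [218.0, 135.0], [118.0, 473.0], [455.0, 572.0], [626.0, 330.0], [186.0, 194.0], [65.0, 604.0], [478.0, 723.0]]
8 [[564.0, 231.0], [202.0, 144.0], [127.0, 487.0], [470.0, 565.0], [615.0, 311.0], [166.0, 205.0], [77.0, 621.0], [497.0, 714.0]]
12 [[555.0, 216.0], [187.0, 154.0], [137.0, 501.0], [485.0, 556.0], [604.0, 293.0], [148.0, 217.0], [89.0, 638.0], [515.0, 704.0]]
```

View pics/w2c.png

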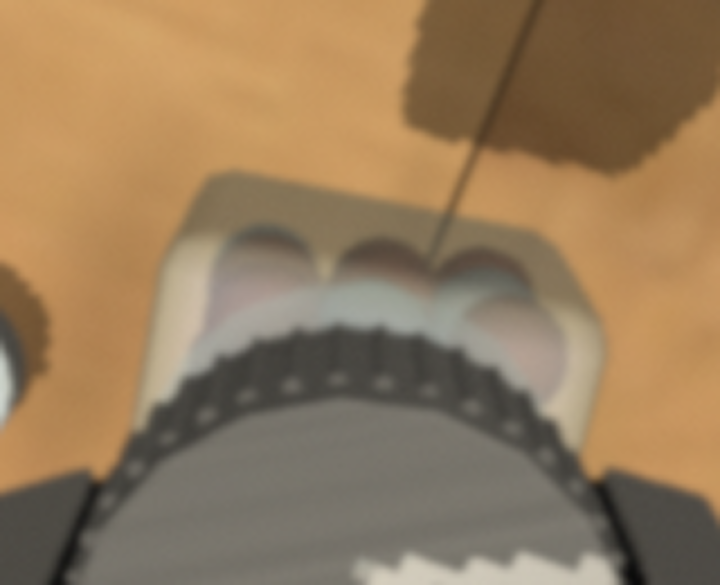

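The lifted jar's bottom edge runs from (225,172) to (545,235), so the jar's yaw is about 10.5°, or 11° clockwise of the gripper. The brace therefore needs a gripper yaw of about 34.7°. I'll carry it over.

Call:
play_rows:
  translation:
    - [-0.017, -0.0093, 0]
    - [-0.034, -0.0186, 0]
    - [-0.034, -0.0186, 0]
    - [-0.034, -0.0186, 0]
    - [-0.034, -0.0186, 0]
  rot:
    - [0, 0, 0]
    - [0, 0, 0]
    - [0, 0, 0]
    - [0, 0, 0]
    - [0, 0, 0]
  claw: [0.045, 0.045, 0.045, 0.045, 0.045]

```text
time: 6.15
tcp_pos: [0.5501, 0.0523, 0.1968]
ee_rot: [[-0.368, 0.93, -0.006], [0.93, 0.368, 0.0], [0.003, -0.006, -1.0]]
wrist_force: [0.5, -0.3, -2.7]
finger_gap: 0.0572
grasp_force: 30.0
```

Call:
play_rows:
  translation:
    - [-0.034, -0.0186, 0]
    - [-0.034, -0.0186, 0]
    - [-0.034, -0.0186, 0]
    - [-0.034, -0.0186, 0]
    - [-0.034, -0.0186, 0]
  rot:
    - [0, 0, 0]
    - [0, 0, 0]
    - [0, 0, 0]
    - [0, 0, 0]
    - [0, 0, 0]
  claw: [0.045, 0.045, 0.045, 0.045, 0.045]

```text
time: 6.57
tcp_pos: [0.5261, -0.1396, 0.1971]
ee_rot: [[-0.367, 0.93, -0.006], [0.93, 0.367, 0.003], [0.004, -0.004, -1.0]]
wrist_force: [0.1, 0.3, -4.5]
finger_gap: 0.0575
grasp_force: 30.0
```

Call:
play_rows:
  translation:
    - [-0.017, -0.0093, 0]
    - [0, 0, 0]
    - [0, 0, 0]
    - [0, 0, 0]
    - [0, 0, 0]
  rot:
    - [0, 0, -0.077]
    - [0, 0, -0.077]
    - [0, 0, -0.077]
    - [0, 0, 0]
    - [0, 0, 0]
  claw: [0.045, 0.045, 0.045, 0.045, 0.045]

```text
time: 6.98
tcp_pos: [0.5247, -0.1574, 0.1978]
ee_rot: [[-0.569, 0.823, -0.005], [0.823, 0.569, 0.002], [0.004, -0.002, -1.0]]
wrist_force: [0.4, -0.2, -4.2]
finger_gap: 0.0573
grasp_force: 30.0
```

```bash
cat > b.py <<'E'
from h import *
plan(.5245,-.157,.126,34.7)
im=get_image("wrist"); cv2.imwrite("pics/w3.png",im["pixels"])
w=cloud(im); x,y,z=w[...,0],w[...,1],w[...,2]
m=(np.hypot(x-.5245,y+.157)<.095)&(z>.028)&(z<.044); p=w[m][:,:2]; print("rim pts",len(p))
o=get_obs(); c0=np.array(o["tcp_pos"])
# robust fit of brace pose: outer square 112 from boundary via projected overlay
def sq(c,h,s,th): 
    a=np.radians(th); return [[c[0]+s*(i*np.cos(a)-j*np.sin(a)),c[1]+s*(i*np.sin(a)+j*np.cos(a)),h] for i,j in((1,1),(-1,1),(-1,-1),(1,-1))]
v=im["pixels"].copy()
for c,h,s,th,col in(((.5245,-.157),.036,.056,23.7,(0,255,0)),((.5245,-.157),.036,.036,23.7,(0,255,255)),(c0,c0[2]-.076,.03,23.7,(255,0,255)),(c0,c0[2]-.024,.03,23.7,(255,0,255))):
    cv2.polylines(v,[proj(im,sq(c,h,s,th)).round().astype(np.int32)],True,col,1)
cv2.imwrite("pics/w3o.png",cv2.resize(v[100:400,120:520],None,fx=2,fy=2,interpolation=cv2.INTER_CUBIC))
for n in("scene","top"):
    k=get_image(n); v=k["pixels"].copy(); r=proj(k,[.5245,-.157,.08])[0].astype(int)
    if n=="scene":
        V=cv2.resize(v,None,fx=1,fy=1)
        for c,h,s,th,col in(((.5245,-.157),.036,.056,23.7,(0,255,0)),(c0,c0[2]-.076,.03,23.7,(255,0,255)),(c0,c0[2]-.024,.03,23.7,(255,0,255))):
            pass
        cv2.imwrite("pics/s3.png",cv2.resize(v[r[1]-60:r[1]+60,r[0]-70:r[0]+70],None,fx=5,fy=5,interpolation=cv2.INTER_CUBIC))
E
python3 b.py
```

```text
t 6.98 pos [ 0.5247 -0.1574  0.1978] yaw 34.65 tilt [-0.0045  0.0022] shift(tool) [0.0001 0.0002 0.0718] rz -0.0009 gap 0.0573 F [ 0.4 -0.2 -4.2] grip 30.0 q [-25.7   9.1  92.4   0.   78.7 -60.4]
rim pts 5235
```

View pics/w3o.png

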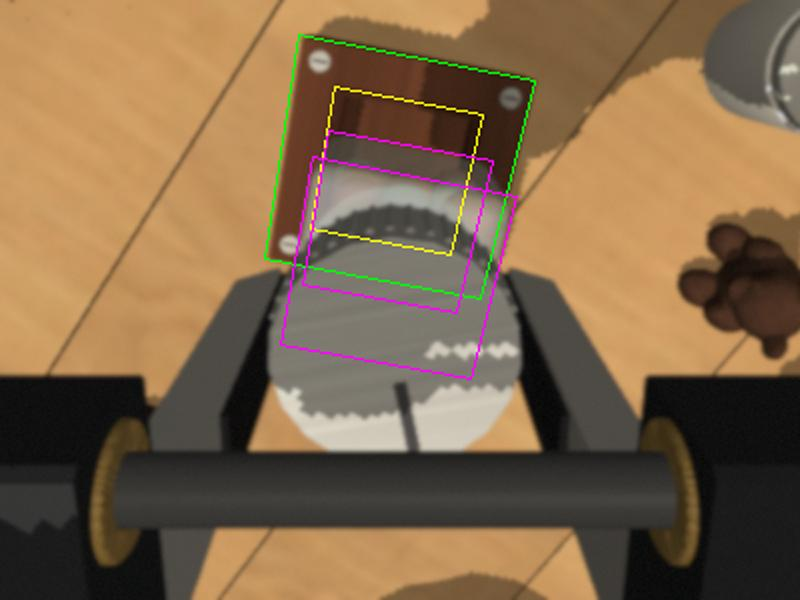

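The projected brace outline (green) matches the picture, and the jar's edge runs parallel to the brace. I'll lower to just above the pocket and check the fit again.

Call:
play_rows:
  translation:
    - [0, 0, 0.02]
    - [0, 0, 0.02]
    - [0, 0, 0.02]
    - [0, 0, 0.01]
    - [0, 0, 0]
  rot:
    - [0, 0, 0]
    - [0, 0, 0]
    - [0, 0, 0]
    - [0, 0, 0]
    - [0, 0, 0]
  claw: [0.045, 0.045, 0.045, 0.045, 0.045]

```text
time: 7.55
tcp_pos: [0.5239, -0.1564, 0.1272]
ee_rot: [[-0.571, 0.821, -0.006], [0.821, 0.571, 0.003], [0.006, -0.003, -1.0]]
wrist_force: [1.1, 0.2, -4.3]
finger_gap: 0.0571
grasp_force: 30.0
```

```bash
python3 b.py
```

```text
t 7.55 pos [ 0.5239 -0.1564  0.1272] yaw 34.79 tilt [-0.0061  0.0029] shift(tool) [-0.0008  0.0001  0.0012] rz 0.0016 gap 0.0571 F [ 1.1  0.2 -4.3] grip 30.0 q [-25.7  13.1  96.5  -0.   70.7 -60.5]
rim pts 8025
```

View pics/w3o.png

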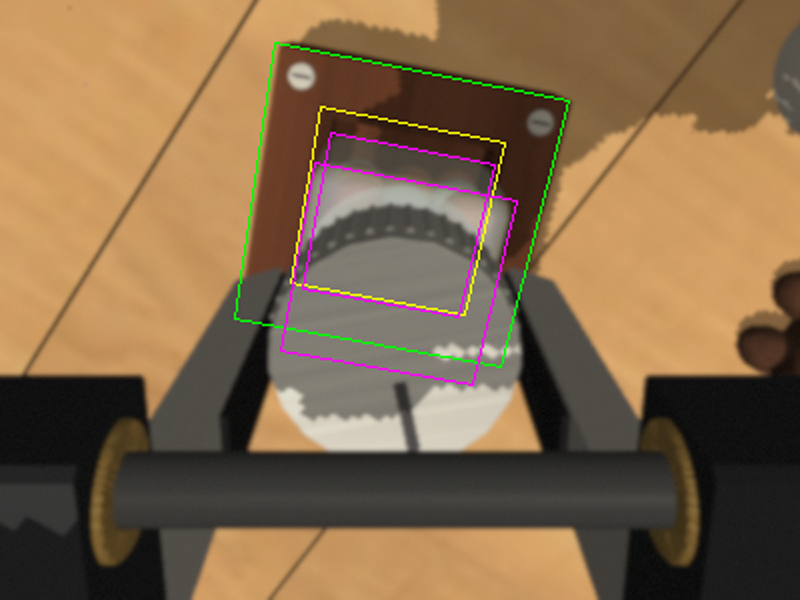

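View pics/s3.png

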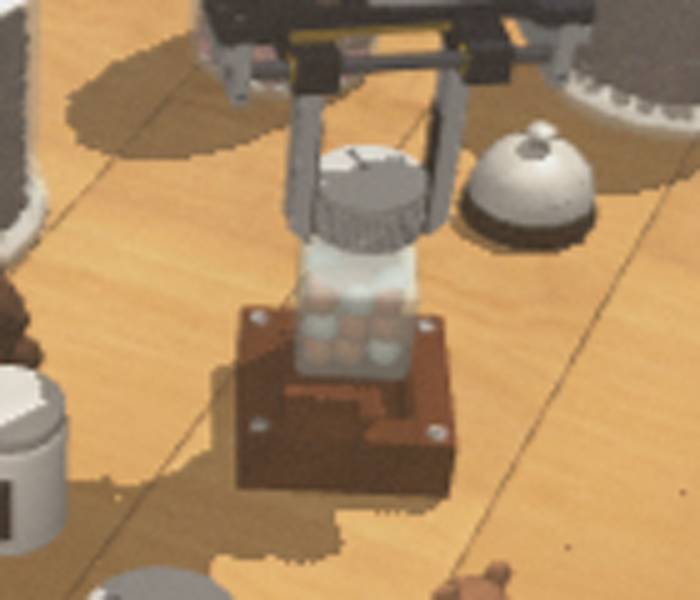

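Both views show the jar over the pocket and aligned with it: the jar's base is at about (355,370) in the scene crop, just behind the pocket's front rim. I'll lower it in steps while watching the force.

Call:
play_rows:
  translation:
    - [0, 0, 0.008]
    - [0, 0, 0.006]
    - [0, 0, 0.006]
    - [0, 0, 0.004]
    - [0, 0, 0]
  rot:
    - [0, 0, 0]
    - [0, 0, 0]
    - [0, 0, 0]
    - [0, 0, 0]
    - [0, 0, 0]
  claw: [0.045, 0.045, 0.045, 0.045, 0.045]

```text
time: 8.12
tcp_pos: [0.5277, -0.158, 0.1105]
ee_rot: [[-0.57, 0.821, 0.002], [0.821, 0.57, -0.0], [-0.002, 0.002, -1.0]]
wrist_force: [-7.0, 4.1, 20.8]
finger_gap: 0.0574
grasp_force: 30.0
```

Run:
```python
from h import *
plan(.5245,-.157,.105,34.7); o=get_obs(); print(o["ft_torque"],o["wrist_force"])
for n in ("scene","wrist"):
    im=get_image(n); print(n,[(round(m["conf"],2),np.round(m["xy"],1)) for m in mark_of("jar",im)[:2]], proj(im,[[.5245,-.157,.0345]]).round(1).tolist())
im=get_image("wrist"); c=im["pixels"][150:260,240:400]; cv2.imwrite("pics/w4.png",cv2.resize(c,None,fx=5,fy=5,interpolation=cv2.INTER_CUBIC))
def sq(c,h,s,th): 
    a=np.radians(th); return [[c[0]+s*(i*np.cos(a)-j*np.sin(a)),c[1]+s*(i*np.sin(a)+j*np.cos(a)),h] for i,j in((1,1),(-1,1),(-1,-1),(1,-1))]
for s in (.032,.036,.056): print(s,(5*(proj(im,sq((.5245,-.157),.036,s,23.7))-[240,150])).round().tolist())
print("jar@52",(5*(proj(im,sq((.5277,-.158),.0865,.03,23.7))-[240,150])).round().tolist())
```

```text
t 8.12 pos [ 0.5277 -0.158   0.1105] yaw 34.78 tilt [ 0.0023 -0.0003] shift(tool) [ 0.0026 -0.0021  0.0055] rz 0.0014 gap 0.0574 F [-7.   4.1 20.8] grip 30.0 q [-25.7  14.4  97.2   0.   68.3 -60.5]
[ 0.68773518  1.41905781 -0.11288072] [-7.01517463  4.0554461  20.75246215]
scene [(0.73, array([375.3, 163.4])), (0.73, array([243.6, 227.4]))] [[375.7, 166.1]]
wrist [(0.82, array([314.9, 213.9]))] [[313.5, 206.6]]
0.032 [[628.0, 118.0], [190.0, 32.0], [120.0, 447.0], [533.0, 522.0]]
0.036 [[662.0, 96.0], [166.0, -1.0], [90.0, 466.0], [553.0, 550.0]]
0.056 [[832.0, -15.0], [47.0, -172.0], [-59.0, 562.0], [650.0, 688.0]]
jar@52 [[682.0, 232.0], [177.0, 136.0], [98.0, 602.0], [570.0, 686.0]]
```

View pics/w4.png

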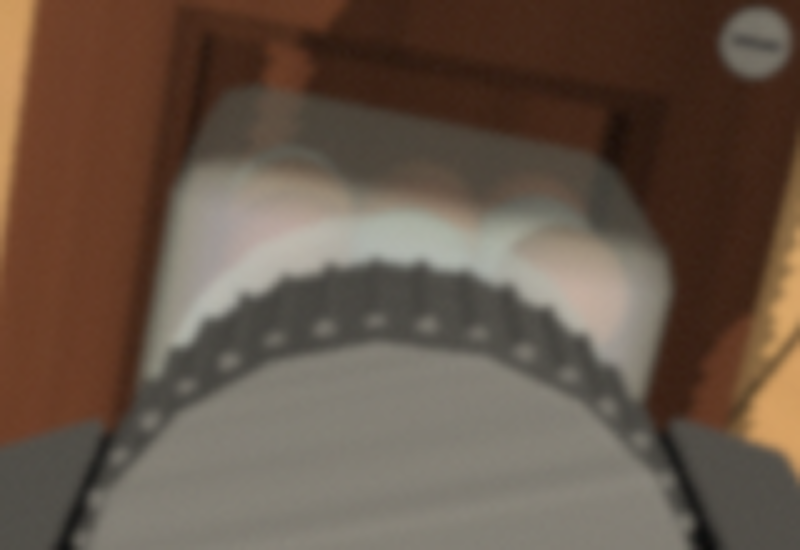

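The pocket's inner rim runs from (205,35) to (610,105) and the jar's bottom edge from (235,92) to (600,155). They are parallel, so the yaw is good, but the jar sits about 3 mm off toward tool −x and touches the chamfer. I'll back off, shift +x and lower again.

Call:
play_rows:
  translation:
    - [0, 0, -0.008]
    - [0.0028, -0.0005, 0]
    - [0, 0, 0]
    - [0, 0, 0.006]
    - [0, 0, 0.002]
  rot:
    - [0, 0, 0]
    - [0, 0, 0]
    - [0, 0, 0]
    - [0, 0, 0]
    - [0, 0, 0]
  claw: [0.045, 0.045, 0.045, 0.045, 0.045]

```text
time: 8.78
tcp_pos: [0.5232, -0.1555, 0.1046]
ee_rot: [[-0.57, 0.821, -0.002], [0.821, 0.57, 0.001], [0.002, -0.001, -1.0]]
wrist_force: [1.2, -0.6, -3.1]
finger_gap: 0.0572
grasp_force: 30.0
```

Call:
play_rows:
  translation:
    - [0, 0, 0.002]
    - [0, 0, 0.001]
    - [0, 0, 0]
  rot:
    - [0, 0, 0]
    - [0, 0, 0]
    - [0, 0, 0]
  claw: [0.045, 0.045, 0.045]

```text
time: 9.03
tcp_pos: [0.5237, -0.1557, 0.1024]
ee_rot: [[-0.57, 0.821, -0.002], [0.821, 0.57, 0.001], [0.002, -0.001, -1.0]]
wrist_force: [-0.5, -1.2, -2.8]
finger_gap: 0.0575
grasp_force: 30.0
```

It's inside the pocket and free. I'll continue down.

Call:
play_rows:
  translation:
    - [0, 0, 0.004]
    - [0, 0, 0.004]
    - [0, 0, 0.003]
    - [0, 0, 0.002]
    - [0, 0, 0]
  rot:
    - [0, 0, 0]
    - [0, 0, 0]
    - [0, 0, 0]
    - [0, 0, 0]
    - [0, 0, 0]
  claw: [0.045, 0.045, 0.045, 0.045, 0.045]

```text
time: 9.45
tcp_pos: [0.5237, -0.1557, 0.0896]
ee_rot: [[-0.57, 0.821, -0.001], [0.821, 0.57, 0.001], [0.001, -0.001, -1.0]]
wrist_force: [-0.5, 1.4, -3.0]
finger_gap: 0.0577
grasp_force: 30.0
```

Call:
play_rows:
  translation:
    - [0, 0, 0.002]
    - [0, 0, 0.001]
    - [0, 0, 0.001]
    - [0, 0, 0]
    - [0, 0, 0]
  rot:
    - [0, 0, 0]
    - [0, 0, 0]
    - [0, 0, 0]
    - [0, 0, 0]
    - [0, 0, 0]
  claw: [0.045, 0.045, 0.045, 0.045, 0.045]

```text
time: 9.87
tcp_pos: [0.5243, -0.156, 0.0865]
ee_rot: [[-0.57, 0.821, 0.0], [0.821, 0.57, -0.0], [-0.0, -0.0, -1.0]]
wrist_force: [-0.4, 0.1, -3.2]
finger_gap: 0.0575
grasp_force: 30.0
```

Call:
play_rows:
  translation:
    - [0, 0, 0.001]
    - [0, 0, 0.001]
    - [0, 0, 0.001]
    - [0, 0, 0.001]
    - [0, 0, 0]
  rot:
    - [0, 0, 0]
    - [0, 0, 0]
    - [0, 0, 0]
    - [0, 0, 0]
    - [0, 0, 0]
  claw: [0.045, 0.045, 0.045, 0.045, 0.045]

```text
time: 10.28
tcp_pos: [0.5246, -0.1562, 0.084]
ee_rot: [[-0.57, 0.821, 0.0], [0.821, 0.57, -0.0], [-0.001, 0.0, -1.0]]
wrist_force: [-2.7, 0.5, 5.2]
finger_gap: 0.0576
grasp_force: 30.0
```

Run:
```python
from h import *
plan(.5245,-.157,.084,34.7)
for n in ("scene","top"):
    im=get_image(n); w=cloud(im); m=(np.hypot(w[...,0]-.5245,w[...,1]+.157)<.028)&(w[...,2]>.105)&(w[...,2]<.125); print(n,m.sum(),np.nanmedian(w[m],0).round(4))
```

```text
t 10.28 pos [ 0.5246 -0.1562  0.084 ] yaw 34.78 tilt [ 0.0004 -0.0005] shift(tool) [-0.0006 -0.0006 -0.    ] rz 0.0015 gap 0.0576 F [-2.7  0.5  5.2] grip 30.0 q [-25.6  16.   98.6  -0.   65.3 -60.4]
scene 219 [ 0.5229 -0.1561  0.1146]
top 78 [ 0.5205 -0.1373  0.1176]
```

The jar is fully down: the TCP is at the expected 0.084 with a light floor reaction. I'll unscrew counter-clockwise, which is negative about the downward tool z.

Call:
play_rows:
  translation:
    - [0, 0, 0]
    - [0, 0, 0]
    - [0, 0, 0]
    - [0, 0, 0]
    - [0, 0, 0]
  rot:
    - [0, 0, -0.06]
    - [0, 0, -0.08]
    - [0, 0, -0.08]
    - [0, 0, -0.08]
    - [0, 0, -0.08]
  claw: [0.045, 0.045, 0.045, 0.045, 0.045]

```text
time: 10.8
tcp_pos: [0.5255, -0.1565, 0.0842]
ee_rot: [[-0.836, 0.549, 0.003], [0.549, 0.836, -0.001], [-0.003, 0.001, -1.0]]
wrist_force: [-1.1, 0.9, 3.5]
finger_gap: 0.0574
grasp_force: 30.0
```

Run:
```python
from h import *
plan(.5245,-.157,.084,96.7); print(get_obs()["ft_torque"])
```

```text
t 10.8 pos [ 0.5255 -0.1565  0.0842] yaw 56.71 tilt [ 0.0026 -0.0009] shift(tool) [ 0.0006 -0.001   0.0002] rz -0.6979 gap 0.0574 F [-1.1  0.9  3.5] grip 30.0 q [-25.6  16.   98.6   0.   65.2 -82.4]
[ 0.07706245  0.25987864 -0.31268282]
```

Call:
play_rows:
  translation:
    - [0, 0, 0]
    - [0, 0, 0]
    - [0, 0, 0]
    - [0, 0, 0]
    - [0, 0, 0]
  rot:
    - [0, 0, -0.08]
    - [0, 0, -0.08]
    - [0, 0, -0.08]
    - [0, 0, -0.08]
    - [0, 0, -0.06]
  claw: [0.045, 0.045, 0.045, 0.045, 0.045]

```text
time: 11.22
tcp_pos: [0.5257, -0.1565, 0.0846]
ee_rot: [[-0.98, 0.2, 0.003], [0.2, 0.98, -0.001], [-0.003, -0.0, -1.0]]
wrist_force: [-2.0, 1.9, 7.1]
finger_gap: 0.0577
grasp_force: 30.0
```

Run:
```python
from h import *
plan(.5245,-.157,.084,96.7); print(get_obs()["ft_torque"])
```

```text
t 11.22 pos [ 0.5257 -0.1565  0.0846] yaw 78.47 tilt [ 0.0031 -0.0009] shift(tool) [ 0.0011 -0.0008  0.0006] rz -0.3182 gap 0.0577 F [-2.   1.9  7.1] grip 30.0 q [ -25.6   16.    98.6    0.    65.2 -104.1]
[ 0.22526163  0.38527773 -0.26884964]
```

Call:
play_rows:
  translation:
    - [0, 0, 0]
    - [0, 0, 0]
    - [0, 0, 0]
  rot:
    - [0, 0, -0.06]
    - [0, 0, -0.06]
    - [0, 0, -0.03]
  claw: [0.045, 0.045, 0.045]

```text
time: 11.47
tcp_pos: [0.5257, -0.1564, 0.085]
ee_rot: [[-0.999, 0.052, 0.003], [0.052, 0.999, -0.001], [-0.003, -0.001, -1.0]]
wrist_force: [-3.8, 1.0, 9.6]
finger_gap: 0.0573
grasp_force: 30.0
```

Run:
```python
from h import *
plan(.5245,-.157,.084,96.7); print(get_obs()["ft_torque"])
```

```text
t 11.47 pos [ 0.5257 -0.1564  0.085 ] yaw 87.01 tilt [ 0.0028 -0.0009] shift(tool) [ 0.0011 -0.0006  0.001 ] rz -0.1691 gap 0.0573 F [-3.8  1.   9.6] grip 30.0 q [ -25.6   16.    98.6    0.    65.3 -112.7]
[ 0.35089985  0.5744156  -0.19641853]
```

Call:
play_rows:
  translation:
    - [0, 0, 0]
    - [0, 0, 0]
    - [0, 0, 0]
  rot:
    - [0, 0, -0.04]
    - [0, 0, -0.04]
    - [0, 0, 0]
  claw: [0.045, 0.045, 0.045]

```text
time: 11.72
tcp_pos: [0.5257, -0.1565, 0.0852]
ee_rot: [[-1.0, -0.027, 0.003], [-0.027, 1.0, -0.001], [-0.003, -0.001, -1.0]]
wrist_force: [-3.4, 1.2, 9.9]
finger_gap: 0.0572
grasp_force: 30.0
```

Run:
```python
from h import *
plan(.5245,-.157,.084,96.7); print(get_obs()["ft_torque"])
```

```text
t 11.72 pos [ 0.5257 -0.1565  0.0852] yaw 91.58 tilt [ 0.003  -0.0013] shift(tool) [ 0.0012 -0.0004  0.0012] rz -0.0894 gap 0.0572 F [-3.4  1.2  9.9] grip 30.0 q [ -25.6   16.    98.6    0.    65.3 -117.2]
[ 3.23831335e-01  6.15512994e-01 -3.15395081e-04]
```

Call:
play_rows:
  translation:
    - [0, 0, 0]
    - [0, 0, 0]
    - [0, 0, 0]
  rot:
    - [0, 0, -0.04]
    - [0, 0, -0.04]
    - [0, 0, 0]
  claw: [0.045, 0.045, 0.045]

```text
time: 11.97
tcp_pos: [0.5258, -0.1565, 0.0852]
ee_rot: [[-0.994, -0.107, 0.003], [-0.107, 0.994, -0.001], [-0.003, -0.002, -1.0]]
wrist_force: [-1.9, 1.7, 8.2]
finger_gap: 0.0574
grasp_force: 30.0
```

Run:
```python
from h import *
plan(.5245,-.157,.084,96.7); print(get_obs()["ft_torque"])
```

```text
t 11.97 pos [ 0.5258 -0.1565  0.0852] yaw 96.16 tilt [ 0.0031 -0.0013] shift(tool) [ 0.0013 -0.0004  0.0012] rz -0.0095 gap 0.0574 F [-1.9  1.7  8.2] grip 30.0 q [ -25.6   16.    98.6    0.    65.3 -121.8]
[ 0.34602419  0.56695796 -0.01068236]
```

The torque has dropped to zero, so the thread let go after about 55–60°. I'll lift straight up slowly and check that the jar stays.

Call:
play_rows:
  translation:
    - [0, 0, -0.003]
    - [0, 0, -0.003]
    - [0, 0, -0.004]
    - [0, 0, -0.004]
    - [0, 0, 0]
  rot:
    - [0, 0, 0]
    - [0, 0, 0]
    - [0, 0, 0]
    - [0, 0, 0]
    - [0, 0, 0]
  claw: [0.045, 0.045, 0.045, 0.045, 0.045]

```text
time: 12.38
tcp_pos: [0.525, -0.1563, 0.0974]
ee_rot: [[-0.994, -0.106, 0.002], [-0.106, 0.994, -0.001], [-0.002, -0.001, -1.0]]
wrist_force: [0.0, 0.9, -0.4]
finger_gap: 0.0579
grasp_force: 30.0
```

Run:
```python
from h import *
plan(.5245,-.157,.125,96.2); print(get_obs()["ft_torque"])
```

```text
t 12.38 pos [ 0.525  -0.1563  0.0974] yaw 96.08 tilt [ 0.0016 -0.0007] shift(tool) [ 0.0005 -0.0007 -0.0276] rz -0.002 gap 0.0579 F [ 0.   0.9 -0.4] grip 30.0 q [ -25.6   15.    98.1    0.    66.8 -121.7]
[0.02352661 0.00901539 0.0186363 ]
```

Only the cap's weight is on the wrist, so the cap is off and the jar stayed. I'll raise it to about 2 cm clear.

Call:
play_rows:
  translation:
    - [0, 0, -0.007]
    - [0, 0, -0.008]
    - [0, 0, -0.008]
    - [0, 0, -0.0046]
    - [0, 0, 0]
  rot:
    - [0, 0, 0]
    - [0, 0, 0]
    - [0, 0, 0]
    - [0, 0, 0]
    - [0, 0, 0]
  claw: [0.045, 0.045, 0.045, 0.045, 0.045]

```text
time: 12.8
tcp_pos: [0.5256, -0.1566, 0.1261]
ee_rot: [[-0.994, -0.106, 0.003], [-0.106, 0.994, -0.002], [-0.003, -0.002, -1.0]]
wrist_force: [0.2, -0.3, -0.2]
finger_gap: 0.0578
grasp_force: 30.0
```

Call:
play_rows:
  translation:
    - [0, 0, 0]
    - [0, 0, 0]
  rot:
    - [0, 0, 0]
    - [0, 0, 0]
  claw: [0.045, 0.045]

```text
time: 12.97
tcp_pos: [0.5241, -0.1558, 0.1239]
ee_rot: [[-0.994, -0.106, -0.0], [-0.106, 0.994, 0.0], [0.0, 0.0, -1.0]]
wrist_force: [-0.2, 0.4, -1.1]
finger_gap: 0.0573
grasp_force: 30.0
```

Run:
```python
from h import *
plan(.5245,-.157,.125,96.2)
im=get_image("scene"); w=cloud(im); o=np.array(get_obs()["tcp_pos"])
m=(np.hypot(w[...,0]-o[0],w[...,1]-o[1])<.04)&(w[...,2]>.02)
h=np.histogram(w[m][:,2],bins=np.arange(.02,.2,.01)); print(dict(zip(h[1].round(2).tolist(),h[0].tolist())))
m=(np.hypot(w[...,0]-o[0],w[...,1]-o[1])<.024)&(w[...,2]>.14)&(w[...,2]<.162); p=w[m]
A=np.c_[p[:,:2]-o[:2],np.ones(len(p))]; print("cap top",len(p),np.median(p,0).round(4),np.linalg.lstsq(A,p[:,2],rcond=None)[0].round(3))
for l in ("jar_mouth","cap_skirt","jar"): print(l,[(round(k["conf"],2),np.round(k["xy"],1)) for k in mark_of(l,im)[:2]])
print(proj(im,[[.5245,-.157,.108],[o[0],o[1],.129],[.5245,-.157,.008]]).round(1).tolist())
# bystanders
t=get_image("top"); wt=cloud(t)
for l in("mini_jar","bear_a","gift","bar"):
    for s in silhouettes(l,t)[:2]: p=wt[s["mask"]]; print(l,round(s["conf"],2),np.nanmedian(p,0).round(3))
```

```text
t 12.97 pos [ 0.5241 -0.1558  0.1239] yaw 96.09 tilt [-0.0003  0.0001] shift(tool) [-0.0003 -0.0012 -0.0011] rz -0.002 gap 0.0573 F [-0.2  0.4 -1.1] grip 30.0 q [ -25.6   13.1   97.    -0.    69.9 -121.7]
{0.02: 17, 0.03: 118, 0.04: 78, 0.05: 71, 0.06: 172, 0.07: 66, 0.08: 42, 0.09: 78, 0.1: 55, 0.11: 19, 0.12: 15, 0.13: 57, 0.14: 59, 0.15: 146, 0.16: 6, 0.17: 5, 0.18: 8}
cap top 77 [ 0.5132 -0.1567  0.1544] [ 0.012 -0.01   0.155]
jar_mouth [(0.73, array([375.6, 141. ]))]
cap_skirt [(0.64, array([380.5, 137.4])), (0.62, array([333.8, 263.4]))]
jar [(0.9, array([375. , 171.7]))]
[[378.5, 143.7], [379.3, 137.3], [374.7, 173.8]]
mini_jar 0.85 [ 0.644 -0.005  0.078]
bear_a 0.95 [ 0.707 -0.101  0.045]
bear_a 0.67 [ 0.404 -0.002  0.043]
gift 0.78 [0.73  0.172 0.046]
bar 0.75 [0.436 0.356 0.01 ]
```

```bash
python3 -c "from rig import *; print(finish_job())"
```

```text
the job is handed in; nothing more can be done
None
```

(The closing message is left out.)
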